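# Hook the guard key out of its tube and arm the jar roller

### The job

The guard key of the paint-jar roller has been pushed deep into one of the two clear storage tubes. Draw it out onto the tray in front of the tube by its ring with the wooden-handled hook (no fingers on the key until it is out), lay the hook back on the black rubber mat the way it lay (foot down), and push the key's flat tongue straight into the slot of the roller's guard switch until it is fully home. Leave the other ringed plug in its tube and do not disturb the paint jars and other things around.

Things in the scene. Friction and masses are not known exactly. Their poses are not given: they have to be found in the camera images.
- rack: Fixed rack: two clear level tubes + steel tray. Origin on the table under the mouths, midway between tubes; x = into the bores, z up. Bore axes at y = +40 and -40 mm, 38 mm up; inside dia. 62, outside 68 mm; mouth x = 0, closed at x = 176. Flat floor inside, 52 mm wide, 22 mm above the table (47 mm free above it), runs on level as the open tray, 150 mm wide, x = -115 to 0. Tubes' tops 72 mm up
- key: Guard key, loose, 70 g: black block 24 x 24 x 30 mm tall, steel tongue (30 long, 20 wide, 4 thick) on its +x face, steel ring on its -x face. Origin: centre of the block's underside, x = tongue direction, z up. Tongue and flat-lying ring: mid-plane 8 mm up. Ring inside dia. 22, wire 5 mm. Stands on the floor of either tube (it varies), tongue inwards, ring centre 80 to 100 mm in from the mouth
- key_tip (a point): middle of the tongue's end: key x = 42, z = 8 mm; axes as the key's
- key_ring (a point): centre of the key's ring: key x = -25, z = 8 mm
- plug: Black plug in the other tube, to be left there (within 15 mm): a block 45 x 34 x 30 mm with the same ring but no tongue; origin at the underside, 12 mm from the ring side of the block, ring centre at x = -25 mm
- mat: Fixed black rubber mat 300 (x) x 150 (y) x 3 mm thick on the table, origin at the centre of its underside
- hook: Hook tool, loose, 140 g, lying on the mat: wooden handle 100 (x) x 20 x 34 mm tall, flat-bottomed, origin at the centre of its underside, z up. A 6 mm steel shaft leaves its +x end 20 mm above the underside and runs to x = 200 mm, where it turns straight down (6 mm thick foot, its end level with the handle's underside). Grip the handle across y from above
- hook_tip (a point): lowest point of the hook's foot: hook x = 200 mm, z = 0
- hook_grip (a point): good grip point on the handle: hook x = 15 mm, z = 22 mm
- mixer: Fixed paint-jar roller with guard switch. Origin on the table under the slot's mouth, x = insertion direction (level), z up. Black switch head: 50 mm wide, x = 0 to 50, 73.5 tall; behind it the machine, 75 tall, x = 50 to 250, y = -250 to +50 mm, and a clear hood 174 tall from x = 98. A steel sill 20 mm wide juts 20 mm out below the slot, top 41 mm above the table, to carry the key's block
- slot (a point): centre of the slot's mouth, 50 mm above the table; x = insertion direction. Horizontal slot 25 wide x 7 mm high x 36 mm deep
- slot_home (a point): where the middle of the tongue's end is when the key is fully home (block against the switch face): 30 mm inside the slot
- jar_a: screw-cap paint jar (bystander), 40 mm diameter, 65 mm tall, origin at the centre of its underside
- jar_b: screw-cap paint jar (bystander), 40 mm diameter, 65 mm tall, origin at the centre of its underside
- jar_c: screw-cap paint jar (bystander), 40 mm diameter, 65 mm tall, origin at the centre of its underside
- jar_d: screw-cap paint jar (bystander), 40 mm diameter, 60 mm tall, origin at the centre of its underside
- brush_cup: white cup with brushes (bystander), 68 mm diameter, 180 mm tall with the brushes, origin at the centre of its underside
- brush: paint brush lying on the table (bystander), 170 mm long along its x

How it is judged:
By the outcome, as a careful person would: the job done as asked, in the order asked, and still so for the second after the job is handed in, with the robot touching nothing.
It also fails if it takes over 66 s, if anything falls off the work surface, if the arm or the gripper's body presses on something with over 40 N, if the wrist force passes 120 N, or if a joint passes its speed limit or range.

### The arm

A 6-joint arm with a two-finger parallel gripper is mounted at the origin on the work surface. World frame = base frame: x ahead of the robot, y to its left, z up, the work surface at z = 0. Lengths are in m, angles in rad, forces in N, time in s.
With the tool pointing down it reaches from about 0.25 to 0.725 m from the base axis. Payload 4 kg.
Tool frame: the origin (TCP) lies at the very end of the fingers, on their centre line; the grasp point (between the pads) lies 19 mm behind it; z points along the fingers, y is the line along which they close (so a half turn about z gives the same grasp; the last joint's range is limited). The gripper opens to 85 mm and grips with 20 to 120 N. Pads are 22 mm wide; open, the fingers measure 114 mm over their backs; the gripper's body (76 mm by 85 mm) begins 54 mm behind the grasp point. The pads swing forward as they close: fully open they stand 13 mm farther back than shut.
Start: joints at [1.324, 0.241, 0.005, 1.335, 0, 1.571], TCP at [0.122, 0.485, 0.231] pointing down, gripper open.
Joint ranges: [-2.72, 2.72], [-1.05, 1.87], [-1.09, 1.28], [-1.99, 2.15], [-1.42, 1.44], [-3.14, 3.14]. Speed limits (rad/s): [2.79, 2.79, 3.14, 3.14, 3.14, 3.14].

### API

Orientations are given as a unit quaternion [x, y, z, w].
In Python, from workcell import bot, vision, workorder gives the robot as it stands.
- The arm moves only by the shell command python3 -m creep 'ROWS' [OPENING]. ROWS is JSON, a list of rows, each a list of 2 entries, a list of its own where there are three numbers: the shift along the tool's x, y, z in mm, then the turn, a rotation vector about the tool's x, y, z in rad. In form: [[[dx, dy, dz], [wx, wy, wz]], ...]. A call has 1 to 12 rows; each row shifts and turns the commanded pose from where the row before left it, along the tool's axes as they then stand; what a row does not reach is not made up. A row lasts 1/8 s, in which the tool goes at most 62.5 mm and 10.7 degrees, less where a joint would pass 70% of its speed; a pose out of reach is approached as far as the arm can. A call is refused whole if a number of a shift passes 62.5 or a number of a turn 0.188, either way. A call with a gripper value outside its range is refused whole. OPENING is the finger opening in mm, from 0 to 85.4, set as the call begins (- or left out, the last holds). The fingers move at their own pace and stop on an object; the grip force is fixed at half the most. Time passes only in rows, so rows that do not move let the fingers close. It gives the time, the measured TCP pose, the force, the opening and the grip force at its end, in the units of the state.
- bot.get_obs(): the state, without advancing time (a new reading comes with each control period).
- vision.camera(name): name is "scene" or "top"; returns a dict with "image" (420x560x3 uint8, blue, green, red), "z_map" (420x560 float32, m along the optical axis (not along the pixel's ray), 0 where there is no reading), "K" (3x3 intrinsics, pixels), "rvec" (rotation vector, rad) and "tvec" (3), from world to camera coordinates, as OpenCV has them. Camera axes: x right, y down, z forward; pixel columns grow to the right and rows downward; lengths in m; the calibration is good to about 2 mm. A picture is of the moment at which its call begins.
- workorder.job_done(): hands the job in; it is judged then, once.
Trained networks look in a picture, given as the dict that the camera call returned (one of the last four; its "shot" number tells which), for a name from the list of things; names that differ only in an ending like _2 or _b are one class to them, and where a whole thing is asked for, a point or a joint stands for the part that bears it (a point fixed in the world has none). Each returns a list of dicts, best first, with "score" (0 to 1); they miss things now and then, are a little off and sometimes report something else, mostly with a low value. They report only what shows in the picture. A call takes as long as a camera call.
- vision.spot_in(picture, query): "position" ([column, row] in pixels, amid what is visible of it).
- vision.place_of(picture, query): "position" ([column, row] in pixels: a listed point, or the origin of a listed thing).
The state is a dict: "clock": time; "joint_pos": joint angles; "joint_vel": joint speeds; "tau": joint torques, N m; "eef_pos": TCP position; "tool_rot": TCP orientation; "ft_force": force on the tool from outside, world axes, zero at the start; "ft_torque": the same for the moment, N m; "grip_width": finger opening in m; "grasp_force": force on a finger pad.
Only numpy, scipy, OpenCV 4.12 (cv2) and the standard library are available. Lean on these libraries where they do the work, as an engineer would, in place of code of your own. Each camera call takes 0.05 s, during which the arm holds its last target. There are 200 camera calls.

## Working session

There is one attempt and no reset: what is moved stays moved. The work goes in short steps, Python scripts to look and compute and a shell command to move; the robot and the scene stay as the last step left them, time stands still between calls to the robot, and variables do not carry over. Pictures are saved under pics/ and viewed, at most 10 in all, crops included, and the job is handed in when it is done.

```bash
mkdir -p pics; cat > h.py <<'E'
import numpy as np, cv2
from workcell import bot, vision, workorder
from scipy.spatial.transform import Rotation as R
def ray(p,uv):
    Rm=cv2.Rodrigues(np.array(p["rvec"],float))[0]; t=np.array(p["tvec"],float).ravel()
    d=Rm.T@np.linalg.inv(p["K"])@np.array([uv[0],uv[1],1.]); return -Rm.T@t, d
def atz(p,uv,z):
    c,d=ray(p,uv); return c+d*(z-c[2])/d[2]
def depth(p,uv):
    c,d=ray(p,uv); u,v=int(round(uv[0])),int(round(uv[1])); return c+d*p["z_map"][v,u]
def proj(p,X):
    return cv2.projectPoints(np.array(X,float).reshape(-1,3),np.array(p["rvec"],float),np.array(p["tvec"],float),np.array(p["K"],float),None)[0].reshape(-1,2)
E
python3 - <<'E'
from h import *
Z=dict(rack=0,key=.022,key_tip=.03,key_ring=.03,plug=.022,mat=0,hook=.003,hook_tip=.003,hook_grip=.025,mixer=0,slot=.05,slot_home=.05,jar_a=0,jar_d=0,brush_cup=0,brush=0)
for n in("top","scene"):
    p=vision.camera(n); cv2.imwrite(f"pics/{n}0.png",p["image"]); print(n,ray(p,(280,210)))
    for q,z in Z.items():
        for r in vision.place_of(p,q)[:4]:
            print(q,round(r["score"],2),np.round(r["position"],1),np.round(atz(p,r["position"],z)*1000).tolist())
E
```

```text
top (array([ 0.35299133, -0.04369343,  1.12102391]), array([ 0.20805246,  0.002917  , -0.97822122]))
rack 0.62 [206.4 218.1] [555.0, 129.0, 0.0]
key_tip 0.7 [191.2 131.9] [753.0, 187.0, 30.0]
key_tip 0.36 [336.1 146.1] [751.0, -158.0, 30.0]
mat 0.65 [332.3 268.1] [467.0, -172.0, 0.0]
mat 0.47 [202.6 214.3] [564.0, 139.0, 0.0]
hook 0.64 [358.5 276.9] [453.0, -233.0, 3.0]
hook_tip 0.66 [269.7 265.8] [459.0, -29.0, 3.0]
hook_grip 0.74 [353.7 274.6] [455.0, -218.0, 25.0]
mixer 0.96 [412.8 226.5] [582.0, -353.0, 0.0]
mixer 0.18 [334.7 265.9] [473.0, -178.0, 0.0]
mixer 0.18 [279.8 148.8] [742.0, -26.0, 0.0]
slot 0.69 [419.  218.4] [592.0, -353.0, 50.0]
slot_home 0.58 [430.9 207.6] [619.0, -379.0, 50.0]
jar_a 0.85 [337. 146.] [763.0, -163.0, 0.0]
jar_a 0.81 [435.6 283.5] [455.0, -410.0, 0.0]
jar_a 0.72 [170.9 289.5] [384.0, 189.0, 0.0]
jar_a 0.56 [233.9 282.8] [413.0, 48.0, 0.0]
jar_d 0.85 [337. 146.] [763.0, -163.0, 0.0]
jar_d 0.81 [435.6 283.5] [455.0, -410.0, 0.0]
jar_d 0.72 [170.9 289.5] [384.0, 189.0, 0.0]
jar_d 0.56 [233.9 282.8] [413.0, 48.0, 0.0]
brush_cup 0.85 [189.8 132.6] [762.0,
[... 377 characters left out ...]
, 0.0]
hook 0.73 [192.6 228.1] [449.0, -230.0, 3.0]
hook_tip 0.64 [258.9 203.8] [447.0, -22.0, 3.0]
hook_grip 0.8 [198.6 222.1] [462.0, -217.0, 25.0]
mixer 0.71 [173.8 279.3] [605.0, -356.0, 0.0]
mixer 0.55 [392.5 231.8] [755.0, 197.0, 0.0]
slot 0.72 [176.5 259.9] [604.0, -343.0, 50.0]
slot_home 0.73 [166.2 266.9] [614.0, -372.0, 50.0]
jar_a 0.97 [278.4 284.3] [756.0, -166.0, 0.0]
jar_a 0.79 [303.7 180.7] [409.0, 165.0, 0.0]
jar_a 0.67 [271.8 190.8] [404.0, 51.0, 0.0]
jar_d 0.97 [278.4 284.3] [756.0, -166.0, 0.0]
jar_d 0.79 [303.7 180.7] [409.0, 165.0, 0.0]
jar_d 0.67 [271.8 190.8] [404.0, 51.0, 0.0]
brush_cup 0.85 [391.6 233.6] [760.0, 190.0, 0.0]
brush 0.8 [324.  259.8] [745.0, -24.0, 0.0]
```

View pics/top0.png

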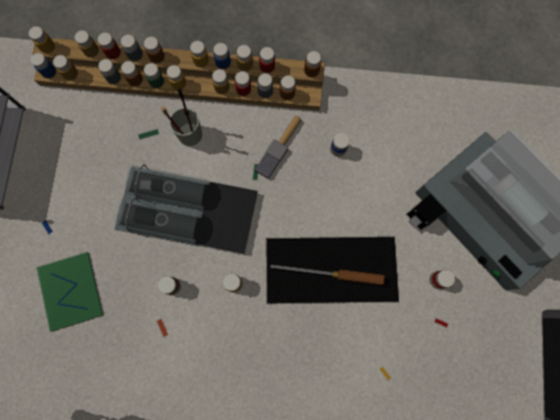

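View pics/scene0.png

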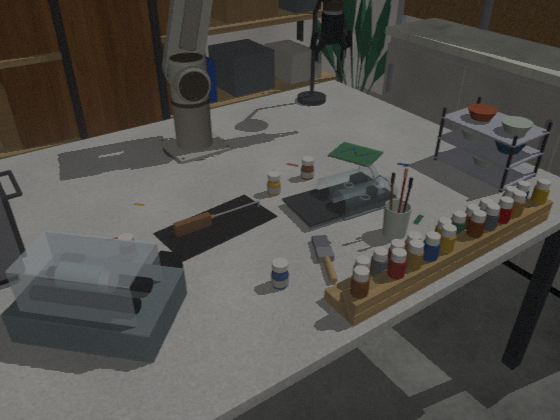

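The top view shows the rack at (190,210) with its mouths facing right, the hook on the mat from (270,267) to (385,278), and the roller slot at about (415,222). I need enlarged crops.

```bash
python3 - <<'E'
import cv2,numpy as np
a=cv2.imread("pics/top0.png")
f=lambda im,x0,y0,w,h,s: cv2.convertScaleAbs(cv2.resize(im[y0:y0+h,x0:x0+w],None,fx=s,fy=s,interpolation=cv2.INTER_CUBIC),alpha=1.8,beta=10)
cv2.imwrite("pics/c1.png",f(a,110,155,160,105,5))
b=f(a,260,230,144,80,5); c=f(a,395,180,80,80,3)
o=np.zeros((600,800,3),np.uint8); o[:400,:720]=b; cv2.imwrite("pics/c2.png",np.vstack([b[:, :720]])) 
cv2.imwrite("pics/c3.png",f(a,390,170,100,100,6))
E
```

```text
(no output)
```

View pics/c1.png

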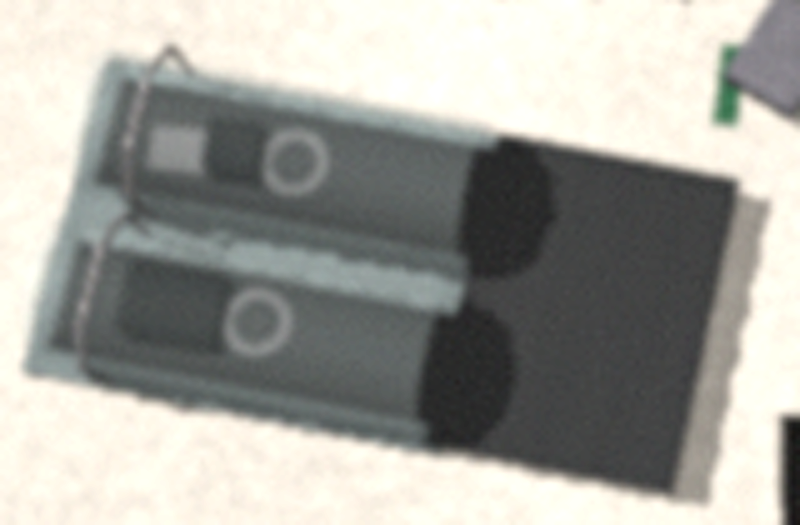

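View pics/c3.png

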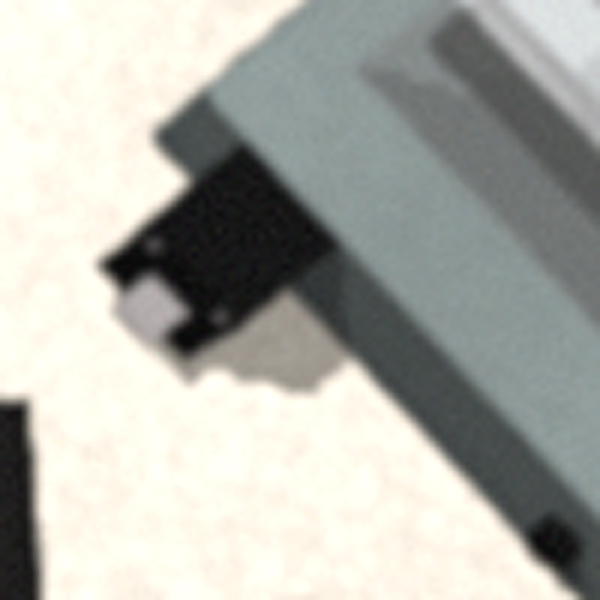

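Crop 1 shows the key (tongue at left) in the farther tube, with its ring at crop (296,161), which is full-picture (169,187). The plug ring is at full-picture (161.5,219). Tray corners are at crop (737,181) and (673,492). Crop 3 shows the switch head's front top corners at (103,264) and (185,355), with the sill between them.

```bash
python3 - <<'E'
from h import *
p=vision.camera("top")
g=lambda u,v,s,x0,y0:((u+.5)/s-.5+x0,(v+.5)/s-.5+y0)
mm=lambda X:np.round(np.array(X)*1000,1).tolist()
print("rack")
for n,u,v,z in [("trayR far",737,181,.022),("trayR near",673,492,.022),("tray mouth far",497,135,.022),("mouth near",430,443,.022),("ring",296,161,.030),("plugring",258,322,.03),("tongue tipmid",149,147,.032),("block/tongue mid",207,153,.032),("bot left far",108,60,.0),("bot left near",28,370,0)]:
    q=g(u,v,5,110,155); print(n,mm(atz(p,q,z)),"depth",mm(depth(p,q)))
print("switch")
for n,u,v,z in [("headL",103,264,.0735),("headR",187,355,.0735),("headBackL",243,150,.0735),("headBackR",335,242,.0735),("silltipL",113,312,.041),("silltipR",153,342,.041),("machine corner",155,132,.0),("machtopcorner",208,92,.075)]:
    q=g(u,v,6,390,170); print(n,mm(atz(p,q,z)),"depth",mm(depth(p,q)))
# hook
for cam in("top","scene"):
    if cam=="scene": p=vision.camera("scene")
    im=p["image"].astype(int)
    m=((im[...,2]-im[...,0]>35)).astype(np.uint8)
    n,l,st,c=cv2.connectedComponentsWithStats(m)
    for i in range(1,n):
        if st[i,4]>60:
            X=atz(p,c[i],.037)
            if -.35<X[1]<-.1 and .35<X[0]<.55:
                vu=np.argwhere(l==i); W=np.array([atz(p,(b,a),.037)[:2] for a,b in vu])
                rr=cv2.minAreaRect((W*1000).astype(np.float32)); print(cam,st[i],mm(X),rr)
                e=np.linalg.eigh(np.cov(W.T))[1][:,1]; e=e*np.sign(e[1]); print("axis deg",np.degrees(np.arctan2(e[1],e[0])))
    Rm=cv2.Rodrigues(np.array(p["rvec"],float))[0];t=np.array(p["tvec"]).ravel()
    v,u=np.mgrid[0:420,0:560]; d=np.stack([u,v,np.ones_like(u)],-1).reshape(-1,3)@np.linalg.inv(p["K"]).T*p["z_map"].reshape(-1,1)
    P=(d-t)@Rm
    for nm,lo,hi in[("handle",.028,.045),("shaft",.012,.028)]:
        s=P[(P[:,2]>lo)&(P[:,2]<hi)&(P[:,0]>.38)&(P[:,0]<.52)&(P[:,1]>-.32)&(P[:,1]<0.02)]
        if len(s)>5: print(cam,nm,len(s),mm(s.mean(0)),mm(s.min(0)),mm(s.max(0)),"slope",np.polyfit(s[:,1],s[:,0],1))
    if cam=="top": 
        for nm,b in [("machineTop",(.070,.08,.5,.8,-.6,-.3)),]:
            s=P[(P[:,2]>b[0])&(P[:,2]<b[1])&(P[:,0]>b[2])&(P[:,0]<b[3])&(P[:,1]>b[4])&(P[:,1]<b[5])]; print(len(s)); h=cv2.convexHull((s[:,:2]*1000).astype(np.float32)).reshape(-1,2); print(np.round(h[::max(1,len(h)//25)]).tolist())
E
```

```text
rack
trayR far [627.0, 17.1, 22.0] depth [627.8, 17.3, 18.8]
trayR near [480.0, 31.0, 22.0] depth [479.8, 30.9, 23.5]
tray mouth far [638.2, 130.9, 22.0] depth [639.3, 131.5, 18.0]
mouth near [491.6, 143.1, 22.0] depth [492.1, 143.9, 17.7]
ring [614.8, 220.4, 30.0] depth [605.4, 211.0, 69.1]
plugring [538.1, 226.9, 30.0] depth [531.6, 217.3, 68.6]
tongue tipmid [614.4, 288.4, 32.0] depth [605.8, 277.4, 68.1]
block/tongue mid [614.2, 261.3, 32.0] depth [605.5, 251.3, 68.0]
bot left far [662.9, 324.3, 0.0] depth [645.1, 303.2, 64.4]
bot left near [510.4, 337.5, 0.0] depth [509.3, 335.0, 7.2]
switch
headL [594.6, -318.7, 73.5] depth [610.5, -336.7, 4.9]
headR [563.7, -350.5, 73.5] depth [575.6, -367.8, 14.4]
headBackL [642.7, -368.8, 73.5] depth [643.3, -369.4, 71.5]
headBackR [611.1, -403.4, 73.5] depth [610.7, -402.9, 75.0]
silltipL [584.0, -331.7, 41.0] depth [592.2, -341.9, 2.9]
silltipR [574.0, -347.1, 41.0] depth [582.4, -358.6, 0.2]
machine corner [667.0, -356.6, 0.0] depth [664.8, -354.5, 7.8]
machtopcorner [663.2, -354.8, 75.0] depth [663.6, -355.2, 73.7]
top [333 270  51  14 4
[... 474 characters left out ...]
353.0], [612.0, -337.0], [609.0, -337.0], [603.0, -341.0], [594.0, -349.0], [590.0, -354.0], [579.0, -367.0], [577.0, -369.0], [502.0, -512.0], [500.0, -517.0], [500.0, -582.0], [500.0, -585.0], [501.0, -599.0], [510.0, -600.0], [515.0, -600.0], [786.0, -511.0], [788.0, -510.0], [799.0, -498.0]]
scene [174 212  41  15 162] [457.1, -229.5, 37.0] ((455.8954162597656, -228.17274475097656), (104.42611694335938, 30.30121612548828), 80.8653335571289)
axis deg 85.7979828012472
scene handle 253 [456.9, -230.8, 34.2] [442.1, -280.8, 28.0] [469.5, -170.6, 39.3] slope [0.03452415 0.46482006]
scene shaft 312 [460.5, -187.4, 21.1] [444.4, -282.2, 12.2] [468.5, -29.2, 27.9] slope [-0.00647846  0.4592941 ]
```

```bash
cat >> h.py <<'E'
def go(*targets):
    """targets: (x,y,z mm, yawdeg of closing line (tool y), mod 180). Prints the turn (tool axes), then shifts in the turned frame."""
    o=bot.get_obs(); P=np.array(o["eef_pos"])*1000; Rc=R.from_quat(o["tool_rot"])
    print("t",round(o["clock"],2),"tcp",np.round(P,1),"y-yaw",round(np.degrees(np.arctan2(*Rc.as_matrix()[[1,0],1])),2),"tilt",np.round(Rc.as_matrix()[:2,2],4),"j6",round(o["joint_pos"][5],2),"w",round(o["grip_width"]*1000,1),"F",np.round(o["ft_force"],1))
    for x,y,z,yaw in targets:
        best=None
        for k in(0,180):
            a=np.radians(yaw+k); Y=np.array([np.cos(a),np.sin(a),0]);Z=np.array([0,0,-1.]);M=np.stack([np.cross(Y,Z),Y,Z],1)
            rv=(Rc.inv()*R.from_matrix(M)).as_rotvec()
            if best is None or np.linalg.norm(rv)<np.linalg.norm(best[0]): best=(rv,M)
        rv,M=best; d=M.T@(np.array([x,y,z])-P)
        print("turn",np.round(rv,4),"then shift",np.round(d,1)); P=np.array([x,y,z],float); Rc=R.from_matrix(M)
E
python3 - <<'E'
from h import *
y=-1.3
go((453.3,-214,150,y),(453.3,-214,9,y),(453.3,-214,180,y))
E
```

```text
t 1.8 tcp [122.1 484.9 231.3] y-yaw 75.86 tilt [-0. -0.] j6 1.57 w 85.1 F [ 0.3 -0.4  0.7]
turn [-0.     -0.      1.3467] then shift [-691.2  346.9   81.3]
turn [0. 0. 0.] then shift [  0.   0. 141.]
turn [0. 0. 0.] then shift [   0.    0. -171.]
```

```bash
python3 -m creep '[[[0,0,0],[0,0,0.168]],[[0,0,0],[0,0,0.168]],[[0,0,0],[0,0,0.168]],[[0,0,0],[0,0,0.168]],[[0,0,0],[0,0,0.168]],[[0,0,0],[0,0,0.168]],[[0,0,0],[0,0,0.168]],[[0,0,0],[0,0,0.171]]]' 60 ; python3 -m creep '[[[-55,27.6,0],[0,0,0]],[[-55,27.6,0],[0,0,0]],[[-55,27.6,0],[0,0,0]],[[-55,27.6,0],[0,0,0]],[[-55,27.6,0],[0,0,0]],[[-55,27.6,0],[0,0,0]],[[-55,27.6,0],[0,0,0]],[[-55,27.6,0],[0,0,0]],[[-55,27.6,0],[0,0,0]],[[-55,27.6,10],[0,0,0]],[[-55,27.6,30],[0,0,0]],[[-55,27.6,40],[0,0,0]]]'; python3 - <<'E'
from h import *
y=-1.3
go((453.3,-214,150,y),(453.3,-214,9,y),(453.3,-214,180,y))
E
```

```text
clock: 2.8
eef_pos: [0.1222, 0.4849, 0.2313]
tool_rot: [0.717, 0.697, 0.0, 0.0]
ft_force: [0.4, 0.6, -0.4]
grip_width: 0.06
grasp_force: 0.0
clock: 4.3
eef_pos: [0.4334, -0.172, 0.1599]
tool_rot: [0.716, 0.699, 0.001, 0.001]
ft_force: [0.5, -0.0, 0.4]
grip_width: 0.0601
grasp_force: 0.0
t 4.3 tcp [ 433.4 -172.   159.9] y-yaw -1.38 tilt [ 0.0031 -0.001 ] j6 1.22 w 60.1 F [ 0.5 -0.   0.4]
turn [ 0.0032  0.0009 -0.0015] then shift [-41.5  20.9   9.9]
turn [0. 0. 0.] then shift [  0.   0. 141.]
turn [0. 0. 0.] then shift [   0.    0. -171.]
```

```bash
python3 -m creep '[[[-31.2,15.7,0],[0,0,0]],[[0,0,0],[0,0,0]],[[0,0,0],[0,0,0]]]' >/dev/null; python3 - <<'E'
from h import *
y=-1.3
go((453.3,-214,9,y),(453.3,-214,180,y))
p=vision.camera("top")
for q,z in(("hook_grip",.025),("hook_tip",.003),("hook",.003)):
    for r in vision.place_of(p,q)[:1]: print(q,r["score"],atz(p,r["position"],z)*1000)
E
```

```text
t 4.67 tcp [ 446.5 -200.6  159.8] y-yaw -1.32 tilt [-0.0007  0.0006] j6 1.17 w 60.0 F [ 0.1  0.9 -1.4]
turn [-0.0007 -0.0006 -0.0004] then shift [-13.2   7.1 150.8]
turn [0. 0. 0.] then shift [   0.    0. -171.]
hook_grip 0.71 [ 450.73224234 -218.70072299   25.        ]
hook_tip 0.7 [462.86547404 -30.8826414    3.        ]
hook 0.78 [ 446.92649213 -233.05681117    3.        ]
```

```bash
python3 -m creep '[[[-13,7,20],[0,0,0]],[[0,0,40],[0,0,0]],[[0,0,40],[0,0,0]],[[0,0,30],[0,0,0]],[[0,0,20],[0,0,0]],[[0,0,0],[0,0,0]],[[0,0,0],[0,0,0]]]' ; python3 -m creep '[[[0,0,0],[0,0,0]],[[0,0,0],[0,0,0]],[[0,0,0],[0,0,0]],[[0,0,0],[0,0,0]]]' 8; python3 -c "
from h import *
go((453.3,-214,9,-1.3))"
```

```text
clock: 5.75
eef_pos: [0.4543, -0.2142, 0.0109]
tool_rot: [0.715, 0.699, 0.0, 0.001]
ft_force: [0.2, 0.3, 0.2]
grip_width: 0.0598
grasp_force: 0.0
clock: 6.25
eef_pos: [0.4543, -0.2146, 0.0108]
tool_rot: [0.715, 0.699, 0.0, 0.001]
ft_force: [0.3, 0.1, 6.1]
grip_width: 0.0188
grasp_force: 59.6
t 6.25 tcp [ 454.3 -214.6   10.8] y-yaw -1.32 tilt [ 0.0017 -0.0008] j6 1.15 w 18.8 F [0.3 0.1 6.1]
turn [ 0.0017  0.0007 -0.0004] then shift [ 0.5 -1.   1.8]
```

```bash
python3 -m creep '[[[0,0,-40],[0,0,0]],[[0,0,-50],[0,0,0]],[[0,0,-30],[0,0,0]],[[0,0,0],[0,0,0.075]],[[0,0,0],[0,0,0]],[[0,0,0],[0,0,0]]]' ; python3 - <<'E'
from h import *
go((583.8,-89.9,130,-5.6))
o=bot.get_obs();P=np.array(o["eef_pos"])
for c in("top","scene"):
    p=vision.camera(c); cv2.imwrite(f"pics/{c}1.png",p["image"])
    for q,dz in(("hook_grip",.014),("hook_tip",-.0078),("hook",-.0078)):
        for r in vision.place_of(p,q)[:1]: print(c,q,r["score"],np.round(r["position"],1),((atz(p,r["position"],P[2]+dz)-P)*1000).round(1))
E
```

```text
clock: 7.0
eef_pos: [0.4528, -0.2139, 0.129]
tool_rot: [0.741, 0.672, -0.0, -0.001]
ft_force: [-0.2, 0.1, -1.1]
grip_width: 0.0189
grasp_force: 59.0
t 7.0 tcp [ 452.8 -213.9  129. ] y-yaw -5.56 tilt [-0.0018  0.0009] j6 1.23 w 18.9 F [-0.2  0.1 -1.1]
turn [-0.0019 -0.0007  0.0007] then shift [136.2 118.2  -1. ]
top hook_grip 0.66 [363.8 270.3] [ 1.6 -5.2 14. ]
top hook_tip 0.73 [273.8 253.4] [ 20.7 177.4  -7.8]
top hook 0.57 [432. 207.] [ 150.1 -144.8   -7.8]
scene hook_grip 0.59 [194.7 183.7] [13.1 -4.9 14. ]
scene hook_tip 0.96 [261.1 171.8] [ 20.9 184.8  -7.8]
scene hook 0.95 [191.7 189.4] [-0.4 -8.7 -7.8]
```

```bash
python3 -m creep '[[[30,26,0],[0,0,0]],[[40,35,0],[0,0,0]],[[40,35,0],[0,0,0]],[[26,22,0],[0,0,0]],[[0,0,20],[0,0,0]],[[0,0,20],[0,0,0]],[[0,0,0],[0,0,0]],[[0,0,0],[0,0,0]]]' ; cat >> h.py <<'E'
O=np.array([.565,.138,0]);a_=np.radians(84.4);RK=np.array([[np.cos(a_),-np.sin(a_),0],[np.sin(a_),np.cos(a_),0],[0,0,1]])
rk=lambda X:((np.array(X)-O)@RK*1000).round(1)   # world m -> rack mm
wk=lambda x,y,z:RK@(np.array([x,y,z])/1000)+O     # rack mm -> world m
E
python3 - <<'E'
from h import *
o=bot.get_obs();P=np.array(o["eef_pos"]); print("tcp rack",rk(P)); go()
for c in("top","scene"):
    p=vision.camera(c); im=p["image"].copy()
    for q,dz in(("hook_tip",-.0078),("hook_grip",.014),("key_ring",None)):
        for r in vision.place_of(p,q)[:2]: print(c,q,r["score"],np.round(r["position"],1),rk(atz(p,r["position"],P[2]+dz if dz else .03)))
    if c=="top": b=(110,155,200,130)
    else: b=(270,150,160,110)
    s=4
    im=cv2.convertScaleAbs(cv2.resize(im[b[1]:b[1]+b[3],b[0]:b[0]+b[2]],None,fx=s,fy=s,interpolation=cv2.INTER_CUBIC),alpha=1.6)
    def dr(pts,col,cl=True):
        q=(proj(p,[wk(*x) for x in pts])-np.array(b[:2])+.5)*s-.5
        cv2.polylines(im,[q.round().astype(np.int32)],cl,col,1,cv2.LINE_AA)
    dr([(-115,-75,22),(-115,75,22),(0,75,22),(0,-75,22)],(0,255,0))
    t=np.linspace(0,2*np.pi,30)
    for yy in(-40,40): dr([(0,yy+34*np.cos(k),38+34*np.sin(k)) for k in t],(0,0,255)); dr([(176,yy+34*np.cos(k),38+34*np.sin(k)) for k in t],(0,0,255))
    dr([(87+11*np.cos(k),-41+11*np.sin(k),30) for k in t],(255,0,0))
    cv2.imwrite(f"pics/ov_{c}.png",im)
E
```

```text
clock: 8.4
eef_pos: [0.5847, -0.0906, 0.0905]
tool_rot: [0.741, 0.672, 0.0, 0.0]
ft_force: [-0.6, -0.5, -1.3]
grip_width: 0.0187
grasp_force: 59.2
tcp rack [-225.6  -41.9   90.5]
t 8.4 tcp [584.7 -90.6  90.5] y-yaw -5.62 tilt [ 0.0008 -0.0001] j6 1.52 w 18.7 F [-0.6 -0.5 -1.3]
top hook_tip 0.53 [217.8 192.8] [-35.6 -37.7  82.7]
scene hook_tip 0.58 [325.7 192. ] [-44.4 -42.8  82.7]
scene hook_grip 0.88 [264.4 206.1] [-233.6  -56.3  104.5]
scene hook_grip 0.51 [305.5 180.1] [-78.8   4.6 104.5]
```

View pics/ov_top.png

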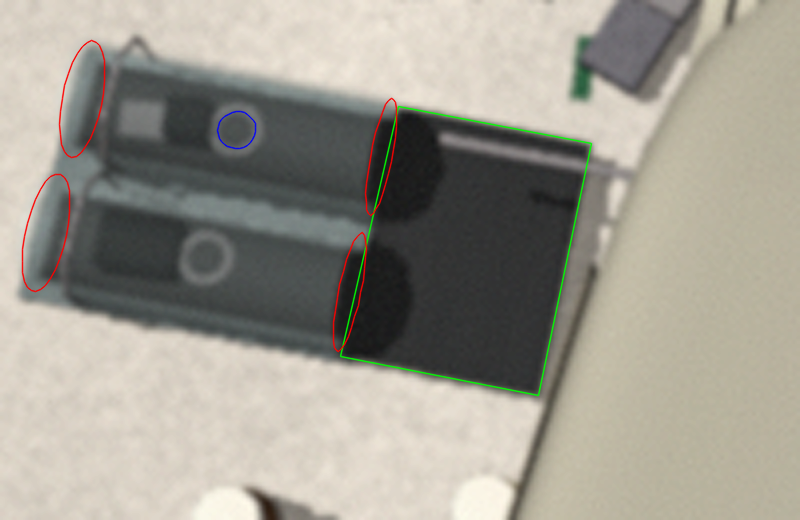

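View pics/ov_scene.png

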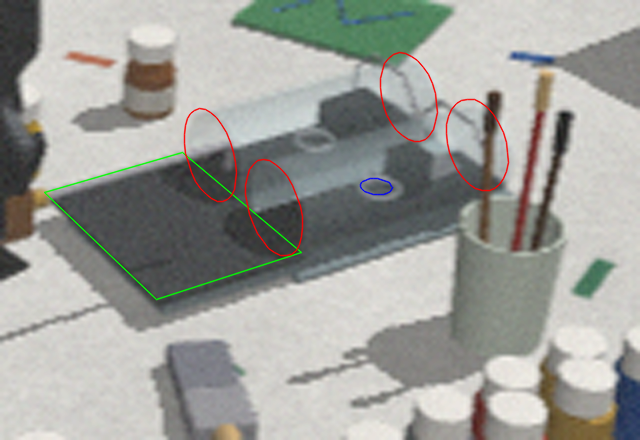

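The overlay fits the tray and tubes. The blue ring sits within about 1 mm of the seen ring, and the foot is at about rack (-40,-40). Next I lower it and go in.

```bash
python3 -m creep '[[[0,0.7,22],[0,0,0]],[[0,0,20],[0,0,0]],[[0,0,0],[0,0,0]],[[0,0,0],[0,0,0]]]' ; python3 -m creep '[[[12,0,0],[0,0,0]],[[20,0,0],[0,0,0]],[[20,0,0],[0,0,0]],[[20,0,0],[0,0,0]],[[20,0,0],[0,0,0]],[[20,0,0],[0,0,0]],[[15,0,0],[0,0,0]],[[0,0,0],[0,0,0]],[[0,0,0],[0,0,0]]]'; cat > look.py <<'E'
from h import *
import sys
o=bot.get_obs();P=np.array(o["eef_pos"]); print("tcp rack",rk(P)); go()
for c in("top","scene"):
    p=vision.camera(c); cv2.imwrite(f"pics/{sys.argv[1]}_{c}.png",p["image"])
    for q,z in(("hook_tip",P[2]-.0078),("key_ring",.03),("key",.022),("key_tip",.03)):
        for r in vision.place_of(p,q)[:2]: print(c,q,round(r["score"],2),np.round(r["position"],1),rk(atz(p,r["position"],z)))
E
python3 look.py in1
```

```text
clock: 9.3
eef_pos: [0.5855, -0.0906, 0.0486]
tool_rot: [0.741, 0.672, 0.0, 0.0]
ft_force: [0.2, -0.3, -2.1]
grip_width: 0.0191
grasp_force: 59.2
clock: 10.42
eef_pos: [0.5973, 0.0355, 0.0478]
tool_rot: [0.741, 0.671, -0.0, 0.0]
ft_force: [0.3, -0.1, -2.4]
grip_width: 0.0187
grasp_force: 59.2
tcp rack [-98.8 -42.2  47.8]
t 10.43 tcp [597.3  35.5  47.8] y-yaw -5.63 tilt [-0.0002 -0.0005] j6 1.73 w 18.7 F [ 0.3 -0.1 -2.4]
top key_ring 0.49 [335.2 265.7] [-320.8   63.8   30. ]
top key_tip 0.62 [430.5 209.2] [-514.3 -105.9   30. ]
scene key 0.26 [391.6 234.6] [  45.6 -214.9   22. ]
```

```bash
python3 -m creep '[[[1,0,5],[0,0,0]],[[0,0,5],[0,0,0]],[[0,0,5],[0,0,0]],[[0,0,0],[0,0,0]],[[0,0,0],[0,0,0]]]'; python3 -m creep '[[[-8,0,0],[0,0,0]],[[-8,0,0],[0,0,0]],[[-8,0,0],[0,0,0]],[[-8,0,0],[0,0,0]],[[-8,0,0],[0,0,0]],[[0,0,0],[0,0,0]]]';  python3 - <<'E'
from h import *
o=bot.get_obs();P=np.array(o["eef_pos"]); print("tcp rack",rk(P)); go()
ims=[]
for c,b in(("top",(120,165,110,75)),("scene",(310,175,100,62))):
    p=vision.camera(c); im=p["image"][b[1]:b[1]+b[3],b[0]:b[0]+b[2]]
    ims.append(cv2.convertScaleAbs(cv2.resize(im,(500,300),interpolation=cv2.INTER_CUBIC),alpha=1.8))
cv2.imwrite("pics/pull1.png",np.vstack(ims))
E
```

```text
clock: 11.55
eef_pos: [0.5975, 0.0369, 0.0328]
tool_rot: [0.741, 0.672, -0.0, -0.0]
ft_force: [0.4, -0.7, -2.1]
grip_width: 0.0192
grasp_force: 59.2
clock: 12.3
eef_pos: [0.5935, -0.0038, 0.0328]
tool_rot: [0.741, 0.671, -0.0, 0.0]
ft_force: [0.1, -0.1, -1.1]
grip_width: 0.0192
grasp_force: 59.1
tcp rack [-138.4  -42.2   32.8]
t 12.3 tcp [593.5  -3.8  32.8] y-yaw -5.69 tilt [-0.0002 -0.0003] j6 1.66 w 19.2 F [ 0.1 -0.1 -1.1]
```

View pics/pull1.png

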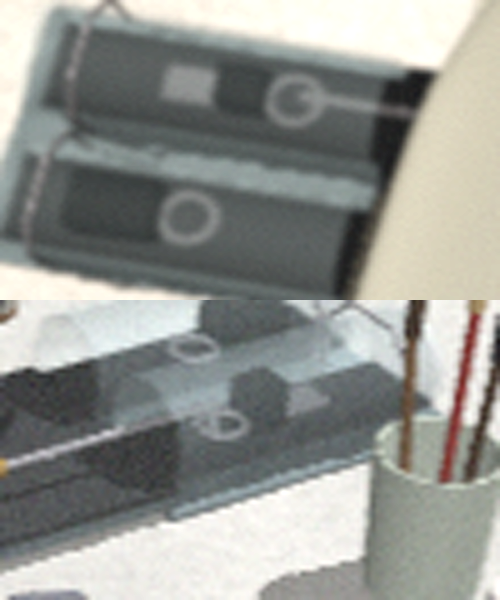

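The foot is in the ring and the key has moved out by about 32 mm. I keep pulling.

```bash
python3 -m creep '[[[-12,0,0],[0,0,0]],[[-12,0,0],[0,0,0]],[[-12,0,0],[0,0,0]],[[-12,0,0],[0,0,0]],[[-12,0,0],[0,0,0]],[[-12,0,0],[0,0,0]],[[-12,0,0],[0,0,0]],[[-12,0,0],[0,0,0]],[[-12,0,0],[0,0,0]],[[-10,0,0],[0,0,0]],[[-7,0,0],[0,0,0]],[[-4,0,0],[0,0,0]]]'; python3 -m creep '[[[0,0,0],[0,0,0]],[[0,0,0],[0,0,0]]]' >/dev/null; python3 look.py out1
```

```text
clock: 13.9
eef_pos: [0.5809, -0.1317, 0.0328]
tool_rot: [0.741, 0.672, -0.0, -0.0]
ft_force: [0.2, 0.6, -1.3]
grip_width: 0.0187
grasp_force: 59.1
tcp rack [-266.2  -42.2   32.8]
t 14.15 tcp [ 581.  -131.    32.8] y-yaw -5.59 tilt [-0.0001  0.    ] j6 1.45 w 19.1 F [ 0.3  0.1 -1.6]
top hook_tip 0.61 [241.7 198. ] [-83.3 -49.2  25. ]
top key_ring 0.65 [242.8 201.9] [-88.2 -39.5  30. ]
top key 0.73 [229.6 199.7] [-56.3 -40.4  22. ]
top key_tip 0.57 [211.3 192. ] [-12.1 -48.4  30. ]
top key_tip 0.23 [422.6 217. ] [-498.8  -84.3   30. ]
scene hook_tip 0.74 [315.4 211.8] [-70.3 -37.3  25. ]
scene key_ring 0.5 [316.1 214. ] [-78.5 -53.5  30. ]
scene key 0.54 [324.1 211.6] [-46.5 -44.   22. ]
scene key_tip 0.53 [336.  206.2] [-10.5 -47.1  30. ]
scene key_tip 0.4 [213.9 228.5] [-342.4   15.    30. ]
```

```bash
python3 -m creep '[[[4,0,0],[0,0,0]],[[3,0,0],[0,0,0]],[[0,0,-10],[0,0,0]],[[0,0,-15],[0,0,0]],[[0,0,-30],[0,0,0]],[[0,0,-35],[0,0,0]],[[0,0,0],[0,0,-0.075]],[[0,0,0],[0,0,0]]]'; python3 -c "
from h import *
go((454.3,-214.6,120,-1.3),(454.3,-214.6,11,-1.3))"
```

```text
clock: 15.65
eef_pos: [0.5823, -0.1245, 0.1246]
tool_rot: [0.716, 0.699, 0.001, 0.001]
ft_force: [-0.4, -0.4, -2.1]
grip_width: 0.0188
grasp_force: 59.2
t 15.65 tcp [ 582.3 -124.5  124.6] y-yaw -1.38 tilt [ 0.0025 -0.0006] j6 1.38 w 18.8 F [-0.4 -0.4 -2.1]
turn [ 0.0025  0.0005 -0.0013] then shift [ -92.9 -125.9    4.6]
turn [0. 0. 0.] then shift [  0.   0. 109.]
```

```bash
python3 -m creep '[[[-25,-34,0],[0,0,0]],[[-31,-42,0],[0,0,0]],[[-25,-34,0],[0,0,0]],[[-12,-16,4],[0,0,0]],[[0,0,30],[0,0,0]],[[0,0,30],[0,0,0]],[[0,0,25],[0,0,0]],[[0,0,0],[0,0,0]],[[0,0,0],[0,0,0]]]'; python3 look.py lay; python3 -c "
from h import *
go((454.3,-214.6,11,-1.3))"
```

```text
clock: 16.77
eef_pos: [0.4544, -0.2145, 0.0345]
tool_rot: [0.715, 0.699, 0.0, 0.0]
ft_force: [0.3, -0.3, -0.9]
grip_width: 0.0185
grasp_force: 59.3
tcp rack [-361.6   75.6   34.5]
t 16.77 tcp [ 454.4 -214.5   34.5] y-yaw -1.31 tilt [ 0.0011 -0.0003] j6 1.15 w 18.5 F [ 0.3 -0.3 -0.9]
top hook_tip 0.81 [271.2 261.8] [-178.7   82.4   26.7]
top key_ring 0.83 [239.7 202.5] [-81.5 -36.8  30. ]
top key 0.78 [228.6 199.7] [-54. -40.  22.]
top key_tip 0.65 [209.5 192.7] [ -8.4 -46.   30. ]
scene hook_tip 0.6 [258.6 201.4] [-181.9   80.3   26.7]
scene key_ring 0.78 [314.1 212.9] [-80.4 -46.5  30. ]
scene key 0.81 [321.4 213.8] [-58.8 -49.5  22. ]
scene key 0.17 [392.1 233.9] [  48.7 -213.1   22. ]
scene key_tip 0.81 [337.5 205.9] [ -6.  -47.8  30. ]
t 17.27 tcp [ 453.6 -214.4   34.1] y-yaw -1.32 tilt [ 0.0003 -0.0001] j6 1.15 w 18.9 F [-0.1  0.4 -2.1]
turn [ 0.0003  0.0001 -0.0004] then shift [-0.2  0.7 23.1]
```

```bash
python3 -m creep '[[[0,0.7,12],[0,0,0]],[[0,0,7],[0,0,0]],[[0,0,4],[0,0,0]],[[0,0,0],[0,0,0]],[[0,0,0],[0,0,0]]]'; python3 -m creep '[[[0,0,0],[0,0,0]],[[0,0,0],[0,0,0]],[[0,0,-4],[0,0,0]],[[0,0,-20],[0,0,0]],[[0,0,-50],[0,0,0]],[[0,0,-50],[0,0,0]],[[0,0,0],[0,0,0]]]' 60; cat > key.py <<'E'
from h import *
# key pose from both cameras: colour-free, via networks averaged; plus hook check
acc={}
for c in("top","scene","top","scene"):
    p=vision.camera(c)
    for q,z in(("hook_tip",.003),("hook_grip",.025),("key_ring",.03),("key",.022),("key_tip",.03)):
        r=vision.place_of(p,q)[:1]
        if r: X=atz(p,r[0]["position"],z)*1000; acc.setdefault((q,c),[]).append(X)
for k,v in acc.items(): print(k,np.mean(v,0).round(1),rk(np.mean(v,0)/1000))
p=vision.camera("top"); im=p["image"];b=(195,175,70,50)
cv2.imwrite("pics/key_top.png",cv2.convertScaleAbs(cv2.resize(im[b[1]:b[1]+b[3],b[0]:b[0]+b[2]],None,fx=11,fy=11,interpolation=cv2.INTER_CUBIC),alpha=2))
go()
E
python3 key.py
```

```text
clock: 17.9
eef_pos: [0.4538, -0.2142, 0.0109]
tool_rot: [0.715, 0.699, -0.0, -0.0]
ft_force: [-2.3, 0.9, 2.8]
grip_width: 0.0191
grasp_force: 59.8
clock: 18.77
eef_pos: [0.4576, -0.216, 0.1397]
tool_rot: [0.715, 0.699, 0.002, 0.005]
ft_force: [0.2, -0.0, -0.4]
grip_width: 0.0599
grasp_force: 0.0
('hook_tip', 'top') [426.1  79.5   3. ] [-71.8 132.5   3. ]
('hook_grip', 'top') [ 460.7 -215.2   25. ] [-361.7   69.4   25. ]
('key_ring', 'top') [597.1  49.2  30. ] [-85.2 -40.6  30. ]
('key', 'top') [604.1  76.8  22. ] [-57.1 -44.9  22. ]
('key_tip', 'top') [610.4 129.1  30. ] [ -4.5 -46.1  30. ]
('hook_tip', 'scene') [455.8 -33.5   3. ] [-181.4   92.     3. ]
('hook_grip', 'scene') [ 461.1 -219.2   25. ] [-365.6   68.6   25. ]
('key_ring', 'scene') [597.8  71.2  30. ] [-63.3 -39.2  30. ]
('key', 'scene') [597.3  89.1  22. ] [-45.5 -37.   22. ]
('key_tip', 'scene') [611.6 107.7  30. ] [-25.6 -49.3  30. ]
t 20.02 tcp [ 454.3 -214.4  134.9] y-yaw -1.32 tilt [ 0.0001 -0.0001] j6 1.15 w 60.2 F [ 0.1 -0.8 -0.9]
```

View pics/key_top.png

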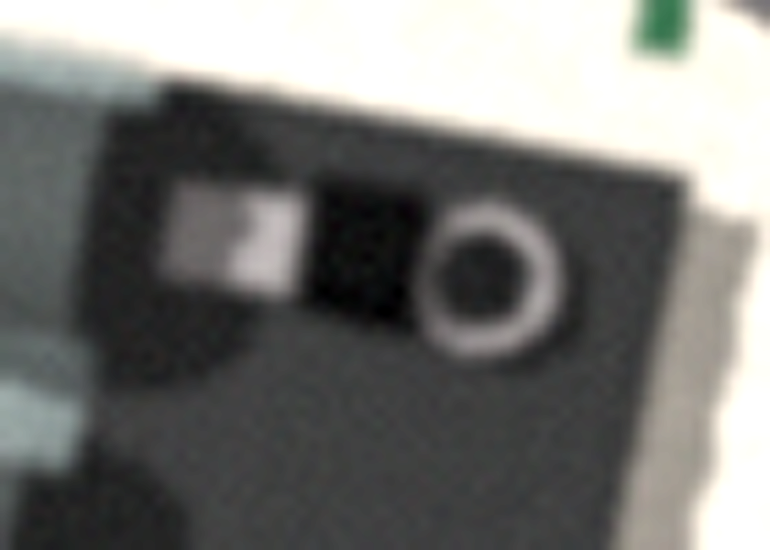

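The key is on the tray: ring centre at crop (490,277), tongue end centre at about (168,230).

```bash
python3 - <<'E'
from h import *
p=vision.camera("top")
f=lambda u,v,z:atz(p,((u+.5)/11-.5+195,(v+.5)/11-.5+175),z)*1000
r=f(490,277,.031);t=f(168,230,.032);tr=f(305,246,.032);bc=f(368,253,.052)
print("ring",r,"tip",t,"root",tr,"blocktop",bc)
d=(t-r)[:2];yaw=np.degrees(np.arctan2(d[1],d[0]));L=np.hypot(*d);u=d/L
print("len",L,"(67)","yaw",yaw,"from tongue",np.degrees(np.arctan2(*(t-tr)[[1,0]])), "root->tip",np.hypot(*(t-tr)[:2]))
m=(r+t)[:2]/2-u*8.5   # mid of ring(-25) and tip(42) is x=8.5
print("block centre",m, rk([*m/1000,.022]))
go((*m,100,yaw-90),(*m,23,yaw-90))
E
```

```text
ring [599.78263281  55.34797499  31.        ] tip [603.08982704 123.32449854  32.        ] root [602.43758736  94.43966395  32.        ] blocktop [597.63715861  78.88221541  52.        ]
len 68.0569268175304 (67) yaw 87.2146416745994 from tongue 88.70644122570476 root->tip 28.892197666025687
block centre [601.02317644  80.84627876] [-53.4 -41.4  22. ]
t 20.07 tcp [ 454.3 -214.4  134.9] y-yaw -1.32 tilt [ 0.0001 -0.    ] j6 1.15 w 60.1 F [0.2 0.6 0.4]
turn [0.0001 0.     0.0256] then shift [302.  132.2  34.9]
turn [0. 0. 0.] then shift [ 0.  0. 77.]
```

```bash
python3 -m creep '[[[0,0,0],[0,0,0.0256]],[[40,17.6,0],[0,0,0]],[[50,22,0],[0,0,0]],[[50,22,0],[0,0,0]],[[50,22,0],[0,0,0]],[[50,22,0],[0,0,0]],[[40,17.6,0],[0,0,0]],[[19,8.8,10],[0,0,0]],[[0,0,20],[0,0,0]],[[0,0,0],[0,0,0]],[[0,0,0],[0,0,0]]]' 60; python3 -c "
from h import *
go((600.9,78,27,-2.5))"
```

```text
clock: 21.45
eef_pos: [0.6004, 0.077, 0.105]
tool_rot: [0.725, 0.689, -0.0, -0.0]
ft_force: [-0.1, -0.1, 0.7]
grip_width: 0.0601
grasp_force: 0.0
t 21.45 tcp [600.4  77.  105. ] y-yaw -2.86 tilt [-0.0005 -0.0003] j6 1.75 w 60.1 F [-0.1 -0.1  0.7]
turn [-0.0005  0.0003 -0.0062] then shift [ 1.   0.4 78. ]
```

```bash
python3 -m creep '[[[1,0.4,30],[0,0,-0.005]],[[0,0,30],[0,0,0]],[[0,0,18],[0,0,0]],[[0,0,0],[0,0,0]],[[0,0,0],[0,0,0]]]'; python3 -m creep '[[[0,0,0],[0,0,0]],[[0,0,0],[0,0,0]],[[0,0,0],[0,0,0]],[[0,0,0],[0,0,0]]]' 12; python3 -m creep '[[[0,0,-10],[0,0,0]],[[0,0,-30],[0,0,0]],[[0,0,-50],[0,0,0]],[[0,0,-33],[0,0,0]],[[0,0,0],[0,0,0]],[[0,0,0],[0,0,0]]]'; python3 -c "
from h import *
go()"
```

```text
clock: 22.08
eef_pos: [0.6021, 0.0785, 0.0283]
tool_rot: [0.723, 0.691, 0.001, 0.001]
ft_force: [0.3, 0.1, 0.1]
grip_width: 0.06
grasp_force: 0.0
clock: 22.58
eef_pos: [0.602, 0.0789, 0.0281]
tool_rot: [0.722, 0.692, 0.001, 0.001]
ft_force: [0.4, -1.6, 5.7]
grip_width: 0.0225
grasp_force: 60.0
clock: 23.32
eef_pos: [0.6003, 0.0787, 0.1489]
tool_rot: [0.722, 0.692, -0.001, -0.001]
ft_force: [-0.4, 0.9, -1.2]
grip_width: 0.0229
grasp_force: 59.4
t 23.32 tcp [600.3  78.7 148.9] y-yaw -2.5 tilt [-0.0018 -0.0003] j6 1.74 w 22.9 F [-0.4  0.9 -1.2]
```

```bash
python3 -m creep '[[[-25,-3,0],[0,0,0]],[[-40,-4.6,0],[0,0,0]],[[-40,-4.6,0],[0,0,0]],[[-40,-4.6,0],[0,0,0]],[[-40,-4.6,0],[0,0,0]],[[-40,-4.6,0],[0,0,0]],[[-40,-4.6,0],[0,0,0]],[[-40,-4.6,0],[0,0,0]],[[-40,-4.6,0],[0,0,0]],[[-32,-4.6,0],[0,0,0]]]' | head -2; R='' ; python3 -m creep '[[[0,0,0],[0,0,-0.18]],[[0,0,0],[0,0,-0.18]],[[0,0,0],[0,0,-0.18]],[[0,0,0],[0,0,-0.18]],[[0,0,0],[0,0,-0.18]],[[0,0,0],[0,0,-0.18]],[[0,0,0],[0,0,-0.18]],[[0,0,0],[0,0,-0.18]],[[0,0,0],[0,0,-0.18]],[[0,0,0],[0,0,-0.18]],[[0,0,0],[0,0,-0.18]]]' | head -2;  python3 -m creep '[[[0,0,0],[0,0,-0.18]],[[0,0,0],[0,0,-0.18]],[[0,0,0],[0,0,-0.18]],[[0,0,0],[0,0,-0.18]],[[0,0,0],[0,0,-0.18]],[[0,0,0],[0,0,-0.18]],[[0,0,0],[0,0,-0.18]],[[0,0,0],[0,0,-0.18]],[[0,0,0],[0,0,-0.18]],[[0,0,0],[0,0,0]],[[0,0,0],[0,0,0]]]' | head -2; python3 - <<'E'
from h import *
go((540,-296,148,42.8))
# switch geometry from depth: machine front edge & head, top camera
p=vision.camera("top"); cv2.imwrite("pics/sw.png",p["image"])
for c in("top","scene"):
    if c=="scene": p=vision.camera(c)
    for q,z in(("slot",.05),("slot_home",.05),("mixer",0),("key_tip",None),("key_ring",None),("key",-1)):
        P=bot.get_obs()["eef_pos"][2]
        zz=P+.002 if z is None else P-.006 if z==-1 else z
        for r in vision.place_of(p,q)[:1]: print(c,q,round(r["score"],2),np.round(r["position"],1),(atz(p,r["position"],zz)*1000).round(1))
E
```

```text
clock: 24.58
eef_pos: [0.5385, -0.2968, 0.1472]
clock: 25.95
eef_pos: [0.5389, -0.2951, 0.1472]
clock: 27.32
eef_pos: [0.5396, -0.2955, 0.1485]
t 27.32 tcp [ 539.6 -295.5  148.5] y-yaw -156.38 tilt [-0.0022  0.0012] j6 -2.48 w 22.4 F [ 0.1  0.8 -1.3]
turn [ 0.0012  0.0022 -0.3347] then shift [0.6 0.  0.5]
top slot_home 0.75 [358.9 277.9] [ 446.5 -226.    50. ]
top mixer 0.31 [284.2 147.9] [745.4 -36.2   0. ]
top key_tip 0.46 [190.7 132. ] [708.3 162.1 151.6]
top key_ring 0.51 [401.2 236.8] [ 527.7 -288.8  151.8]
top key 0.58 [405.9 230.2] [ 543.7 -299.8  143.9]
scene slot 0.9 [174.2 259.3] [ 598.7 -345.9   50. ]
scene slot_home 0.58 [164.5 269.4] [ 619.4 -378.7   50. ]
scene mixer 0.92 [174.8 275.2] [ 593.4 -348.     0. ]
scene key_tip 0.52 [165.  213.7] [ 562.2 -339.   151.9]
scene key_ring 0.8 [184.9 196.8] [ 522.1 -271.3  152. ]
scene key 0.57 [178.9 205. ] [ 534.8 -293.5  143.9]
```

```bash
python3 -m creep '[[[0,0,0],[0,0,-0.168]],[[0,0,0],[0,0,-0.167]],[[0,0,0],[0,0,0]],[[0,0,0],[0,0,0]]]' | head -3; python3 - <<'E'
from h import *
from scipy.ndimage import map_coordinates
p=vision.camera("top"); im=cv2.imread("pics/top0.png").astype(float).mean(2)
g=lambda u,v:np.array([(u+.5)/6-.5+390,(v+.5)/6-.5+170])
def edge(a,b,z,half=3):
    a,b=g(*a),g(*b); d=(b-a)/np.hypot(*(b-a)); n=np.array([-d[1],d[0]]); pts=[]
    for s in np.linspace(.05,.95,40):
        c=a+s*(b-a); k=np.linspace(-half,half,61); q=c[:,None]+n[:,None]*k
        pr=np.gradient(map_coordinates(im,[q[1],q[0]],order=1)); w=np.abs(pr); w[w<w.max()*.3]=0; pts.append(c+n*(w*k).sum()/w.sum())
    W=np.array([atz(p,q,z)[:2]*1000 for q in pts]); c=np.median(W,0); e=np.linalg.svd(W-W.mean(0))[2][0]; e*=np.sign(e[0])
    r=(W-W.mean(0))@np.array([-e[1],e[0]]); keep=abs(r)<2*np.median(abs(r))+.3; W=W[keep]; e=np.linalg.svd(W-W.mean(0))[2][0]; e*=np.sign(e[0])
    return W.mean(0),e,np.degrees(np.arctan2(e[1],e[0])),r.std()
for n,a,b,z in[("machine top front",(345,250),(560,478),.075),("machine bottom front",(360,360),(520,535),0.),("sill side L",(116,306),(146,278),.041),("sill tip",(118,318),(148,338),.041),("sill side R",(158,340),(188,320),.041),("head L bottom",(112,262),(175,208),0.)]:
    m,e,a_,s=edge(a,b,z,3 if "sill" not in n else 1.5); print(n,m.round(1),"dir",round(a_,2),"std",round(s,2))
go()
E
```

```text
clock: 28.52
eef_pos: [0.5403, -0.2959, 0.1498]
tool_rot: [0.916, -0.4, -0.0, 0.0]
machine top front [ 570.1 -446.8] dir 45.57 std 0.17
machine bottom front [ 550.9 -469.9] dir 45.59 std 0.2
sill side L [ 593.1 -337.7] dir -45.44 std 0.32
sill tip [ 577.2 -338.6] dir 54.33 std 0.12
sill side R [ 579.9 -354. ] dir -52.85 std 0.15
head L bottom [ 626.8 -351.6] dir -43.86 std 0.28
t 28.57 tcp [ 540.3 -295.9  149.8] y-yaw -137.15 tilt [-0. -0.] j6 -2.82 w 23.1 F [ 0.3  0.  -1.3]
```

```bash
python3 -m creep '[[[0,0,0],[0,0,-0.047]],[[0,0,40],[0,0,0]],[[0,0,30],[0,0,0]],[[0,0,0],[0,0,0]]]' | head -3; python3 - <<'E'
from h import *
go((543.1,-303.8,47.9,45.6))
E
```

```text
clock: 29.08
eef_pos: [0.5381, -0.2947, 0.077]
tool_rot: [0.926, -0.378, -0.003, -0.0]
t 29.07 tcp [ 538.1 -294.7   77. ] y-yaw -134.41 tilt [-0.0058  0.0032] j6 -2.87 w 22.9 F [-1.2 -0.  -0.3]
turn [ 0.0018  0.0063 -0.0001] then shift [10.   3.  29.1]
```

```bash
python3 -m creep '[[[10,3,15],[0,0,0]],[[0,0,15],[0,0,0]],[[0,0,0],[0,0,0]],[[0,0,0],[0,0,0]]]' | head -3; python3 - <<'E'
from h import *
go((543.1,-303.8,47.9,45.6))
e=np.array([.7145,-.6997,0]);n=np.array([.6997,.7145,0]);k=np.array([0,0,1.])
S=670*e+162.9*n+50*k
T=np.array(bot.get_obs()["eef_pos"])*1000; K=T+2.4*e-6.1*k  # key origin
ims=[]
for c,b in(("top",(385,185,80,60)),("scene",(140,215,80,60))):
    p=vision.camera(c); s=6.66
    im=cv2.convertScaleAbs(cv2.resize(p["image"][b[1]:b[1]+b[3],b[0]:b[0]+b[2]],None,fx=s,fy=s,interpolation=cv2.INTER_CUBIC),alpha=2)
    def dr(o,pts,col):
        q=(proj(p,[(o+x*e+y*n+z*k)/1000 for x,y,z in pts])-np.array(b[:2])+.5)*s-.5
        cv2.polylines(im,[q.round().astype(np.int32)],True,col,1,cv2.LINE_AA)
    dr(K,[(12,-10,10),(42,-10,10),(42,10,10),(12,10,10)],(0,0,255))
    t=np.linspace(0,6.28,24); dr(K,[(-25+16*np.cos(a),16*np.sin(a),8) for a in t],(0,0,255))
    dr(S,[(0,-12.5,-3.5),(0,12.5,-3.5),(0,12.5,3.5),(0,-12.5,3.5)],(0,255,0))
    dr(S,[(0,-25,-50),(0,25,-50),(0,25,23.5),(0,-25,23.5)],(255,0,0)); dr(S,[(0,-25,23.5),(0,25,23.5),(50,25,23.5),(50,-25,23.5)],(255,0,0))
    dr(S,[(-20,-10,-9),(-20,10,-9),(0,10,-9),(0,-10,-9)],(0,255,255))
    ims.append(im[:,:400] if 0 else im)
o=np.hstack(ims); cv2.imwrite("pics/pre.png",cv2.resize(o,(800,int(o.shape[0]*800/o.shape[1])),interpolation=cv2.INTER_AREA)); print(o.shape)
E
```

```text
clock: 29.58
eef_pos: [0.5454, -0.3051, 0.0501]
tool_rot: [0.926, -0.377, 0.0, 0.0]
t 29.57 tcp [ 545.4 -305.1   50.1] y-yaw -134.35 tilt [ 0.0002 -0.0001] j6 -2.88 w 23.1 F [ 0.2  0.3 -1. ]
turn [-0.0001 -0.0002  0.0008] then shift [-2.6  0.7  2.2]
(400, 1066, 3)
```

View pics/pre.png

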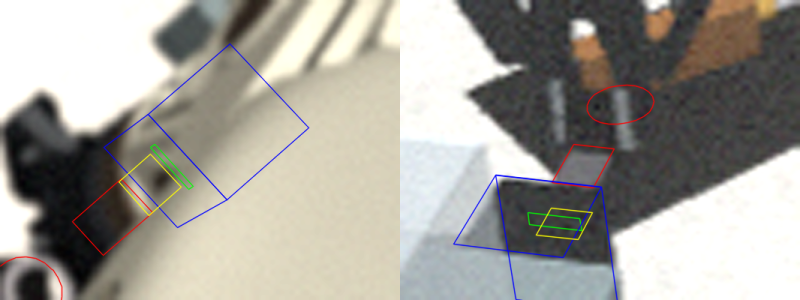

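The tongue overlay agrees with the scene view, and the head's front edge fits to about 1 px. I insert gradually.

```bash
python3 -m creep '[[[0,0.7,2.2],[0,0,0]],[[4,0,0],[0,0,0]],[[5,0,0],[0,0,0]],[[5,0,0],[0,0,0]],[[5,0,0],[0,0,0]],[[4,0,0],[0,0,0]],[[0,0,0],[0,0,0]]]'; python3 -m creep '[[[3,0,0],[0,0,0]],[[3,0,0],[0,0,0]],[[0,0,0],[0,0,0]]]'; python3 -c "
from h import *
go((543.1,-303.8,47.9,45.6))"
```

```text
clock: 30.55
eef_pos: [0.5617, -0.3218, 0.0476]
tool_rot: [0.926, -0.377, 0.0, -0.0]
ft_force: [0.4, -0.5, -0.4]
grip_width: 0.0225
grasp_force: 59.4
clock: 30.92
eef_pos: [0.5659, -0.326, 0.0477]
tool_rot: [0.926, -0.377, 0.0, 0.0]
ft_force: [1.9, 0.0, -1.0]
grip_width: 0.0229
grasp_force: 59.3
t 30.93 tcp [ 565.9 -326.    47.7] y-yaw -134.35 tilt [ 0.0005 -0.0002] j6 -2.89 w 22.9 F [ 1.9  0.  -1. ]
turn [-0.0002 -0.0005  0.0009] then shift [-31.8   0.1  -0.2]
```

```bash
python3 -m creep '[[[4,0,0],[0,0,0]],[[4,0,0],[0,0,0]],[[4,0,0],[0,0,0]],[[4,0,0],[0,0,0]],[[0,0,0],[0,0,0]]]'; python3 -m creep '[[[2,0,0],[0,0,0]],[[2,0,0],[0,0,0]],[[0,0,0],[0,0,0]]]'; python3 -c "
from h import *
go((543.1,-303.8,47.9,45.6))"
```

```text
clock: 31.55
eef_pos: [0.5776, -0.3373, 0.0476]
tool_rot: [0.926, -0.377, 0.0, 0.0]
ft_force: [1.8, 1.0, -1.9]
grip_width: 0.0229
grasp_force: 59.4
clock: 31.92
eef_pos: [0.5795, -0.3392, 0.0475]
tool_rot: [0.926, -0.377, -0.001, -0.0]
ft_force: [-1.0, 4.1, 0.2]
grip_width: 0.0229
grasp_force: 59.6
t 31.93 tcp [ 579.5 -339.2   47.5] y-yaw -134.33 tilt [-0.001   0.0012] j6 -2.9 w 22.9 F [-1.   4.1  0.2]
turn [-0.0002  0.0015  0.0012] then shift [-50.8   0.2  -0.4]
```

```bash
python3 -m creep '[[[2,0,0],[0,0,0]],[[1,0,0],[0,0,0]],[[0,0,0],[0,0,0]]]' | sed -n '2p;4p'; python3 -m creep '[[[1,0,0],[0,0,0]],[[1,0,0],[0,0,0]],[[0,0,0],[0,0,0]]]'| sed -n '2p;4p'; python3 -c "
from h import *
go((543.1,-303.8,47.9,45.6))"
```

```text
eef_pos: [0.5795, -0.3392, 0.0473]
ft_force: [-5.3, 9.6, 4.3]
eef_pos: [0.5795, -0.3392, 0.0472]
ft_force: [-9.4, 12.7, 7.8]
t 32.67 tcp [ 579.5 -339.2   47.2] y-yaw -134.29 tilt [-0.0083  0.0077] j6 -2.9 w 22.7 F [-9.4 12.7  7.8]
turn [0.0003 0.0113 0.0019] then shift [-50.7   0.2  -0.7]
```

```bash
python3 - <<'E'
from h import *
e=np.array([.7145,-.6997,0]);n=np.array([.6997,.7145,0])
for c in("scene","top","scene"):
    p=vision.camera(c)
    for q,z in(("key_ring",.049),("key",.041),("hook_tip",.003)):
        for r in vision.place_of(p,q)[:1]:
            X=atz(p,r["position"],z)*1000; print(c,q,round(r["score"],2),np.round(r["position"],1),"e",round(X@e,1),"n",round(X@n,1), X.round() if q[0]=="h" else "")
b=(375,195,80,80);p=vision.camera("top")
ims=[cv2.resize(p["image"][b[1]:b[1]+b[3],b[0]:b[0]+b[2]],(400,400),interpolation=cv2.INTER_CUBIC)]
b=(150,215,60,60);p=vision.camera("scene")
ims.append(cv2.resize(p["image"][b[1]:b[1]+b[3],b[0]:b[0]+b[2]],(400,400),interpolation=cv2.INTER_CUBIC))
cv2.imwrite("pics/ins.png",cv2.convertScaleAbs(np.hstack(ims),alpha=2))
E
```

```text
scene key_ring 0.7 [270.7 190.9] e 333.5 n 331.4 
scene key 0.74 [177.3 249.3] e 622.2 n 161.3 
scene hook_tip 0.79 [258.3 208.2] e 356.9 n 300.2 [465. -35.   3.]
top key_ring 0.72 [409.1 231. ] e 633.1 n 155.5 
top key 0.5 [413.2 222.6] e 656.0 n 163.0 
top hook_tip 0.6 [273.1 263.1] e 357.9 n 299.8 [465. -36.   3.]
scene key_ring 0.46 [179.2 250. ] e 633.7 n 170.9 
scene key 0.53 [176.1 258.7] e 656.5 n 170.5 
scene hook_tip 0.96 [257.7 204.1] e 336.3 n 294.1 [446. -25.   3.]
```

```bash
python3 -m creep '[[[1.5,0,-0.3],[0,0,0]],[[1.5,0,-0.3],[0,0,0]],[[0,0,0],[0,0,0]]]' | sed -n '2,4p'; python3 -c "
from h import *
go((543.1,-303.8,47.9,45.6))"; python3 -m creep '[[[-3,0,0],[0,0,0]],[[-2.5,0,0],[0,0,0]],[[0,0,0],[0,0,0]]]' | sed -n '2,4p'; python3 -c "
from h import *
go((543.1,-303.8,47.9,45.6))"
```

```text
eef_pos: [0.5794, -0.3392, 0.0473]
tool_rot: [0.926, -0.377, -0.008, -0.003]
ft_force: [-14.2, 17.2, 10.3]
t 33.75 tcp [ 579.4 -339.2   47.3] y-yaw -134.27 tilt [-0.013   0.0118] j6 -2.9 w 23.2 F [-14.2  17.2  10.3]
turn [0.0006 0.0175 0.0023] then shift [-50.7   0.1  -0.6]
eef_pos: [0.5795, -0.3392, 0.0472]
tool_rot: [0.926, -0.377, -0.003, -0.001]
ft_force: [-4.0, 7.2, 1.2]
t 34.12 tcp [ 579.5 -339.2   47.2] y-yaw -134.31 tilt [-0.0047  0.0043] j6 -2.9 w 23.1 F [-4.   7.2  1.2]
turn [0.0002 0.0063 0.0016] then shift [-50.7   0.2  -0.7]
```

```bash
python3 -m creep '[[[-1,0,0],[0,0,0]],[[0,0,0],[0,0,0]],[[0,0,0],[0,0,0]],[[0,0,-20],[0,0,0]],[[0,0,-40],[0,0,0]],[[0,0,-40],[0,0,0]],[[-50,0,0],[0,0,0]],[[-60,0,0],[0,0,0]],[[-60,0,0],[0,0,0]],[[-60,0,0],[0,0,0]],[[0,0,0],[0,0,0]]]' 45; python3 - <<'E'
from h import *
go()
e=np.array([.7145,-.6997,0]);n=np.array([.6997,.7145,0]);k=np.array([0,0,1.])
S=670*e+162.9*n+50*k
for c in("top","scene"):
    p=vision.camera(c)
    for q,z in(("key_ring",.049),("key",.041),("hook_tip",.003),("hook_grip",.025),("hook",.003),("plug",.022)):
        for r in vision.place_of(p,q)[:1]:
            X=atz(p,r["position"],z)*1000; print(c,q,round(r["score"],2),np.round(r["position"],1),X.round(1),"e",round(X@e,1),"n",round(X@n,1))
    if c=="top":
        b=(385,185,80,80); s=5
        a=cv2.resize(p["image"][b[1]:b[1]+b[3],b[0]:b[0]+b[2]],None,fx=s,fy=s,interpolation=cv2.INTER_CUBIC)
        a=cv2.convertScaleAbs(a,alpha=2); a0=a.copy()
        t=np.linspace(0,6.28,30)
        for r0 in(11,16):
            q=(proj(p,[(S+(-37+r0*np.cos(x))*e+r0*np.sin(x)*n-k)/1000 for x in t])-np.array(b[:2])+.5)*s-.5
            cv2.polylines(a,[q.round().astype(np.int32)],True,(0,0,255),1,cv2.LINE_AA)
        w=cv2.convertScaleAbs(cv2.resize(p["image"][170:310,110:410],(800,373)),alpha=1.5)[:199]
        w=cv2.convertScaleAbs(cv2.resize(p["image"][215:310,255:410],(325,200)),alpha=1.7)
        w2=cv2.convertScaleAbs(cv2.resize(p["image"][160:260,110:265],(325,200)),alpha=1.7)
        out=np.zeros((600,800,3),np.uint8); out[:400,:400]=a0; out[:400,400:]=a; out[400:,:325]=w; out[400:,325:650]=w2
        cv2.imwrite("pics/fin.png",out)
E
```

```text
clock: 35.5
eef_pos: [0.4112, -0.177, 0.1474]
tool_rot: [0.926, -0.377, -0.003, 0.0]
ft_force: [0.3, -0.3, 0.3]
grip_width: 0.0453
grasp_force: 0.0
t 35.5 tcp [ 411.2 -177.   147.4] y-yaw -134.25 tilt [-0.0054  0.0021] j6 -2.78 w 45.3 F [ 0.3 -0.3  0.3]
top key_ring 0.7 [409.3 231.9] [ 559.1 -332.4   49. ] e 632.0 n 153.7
top key 0.54 [416.1 220.3] [ 588.7 -348.9   41. ] e 664.7 n 162.6
top hook_tip 0.64 [272.  263.3] [464.7 -33.7   3. ] e 355.6 n 301.1
top hook_grip 0.25 [428.4 206.3] [ 627.8 -380.7   25. ] e 714.9 n 167.3
top plug 0.41 [170.3 286.7] [389.5 186.5  22. ] e 147.8 n 405.7
scene key_ring 0.49 [177.5 251.3] [ 574.6 -326.7   49. ] e 639.1 n 168.6
scene key 0.6 [173.  259.2] [ 586.  -344.2   41. ] e 659.5 n 164.1
scene hook_tip 0.56 [255.4 208.6] [462.1 -43.    3. ] e 360.3 n 292.6
scene hook_grip 0.89 [200.3 220.5] [ 458.1 -210.4   25. ] e 474.5 n 170.2
scene hook 0.58 [193.1 229.2] [ 453.9 -231.4    3. ] e 486.2 n 152.3
scene plug 0.4 [162.6 270.3] [ 586.9 -372.7   22. ] e 680.1 n 144.3
```

View pics/fin.png

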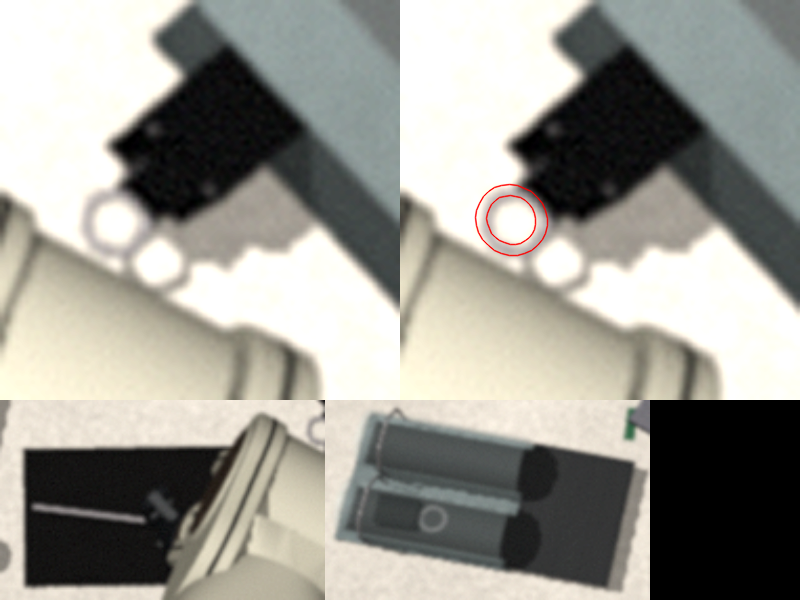

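The ring sits at or slightly past its home position and no tongue shows between the block and the switch. The plug is in its tube, the hook is on the mat, and the arm is clear.

```bash
python3 -c "
from h import *
print(workorder.job_done())"
```

```text
the job is handed in; nothing more can be done
None
```

The job is handed in: I drew the key out with the hook, laid the hook back on the mat foot down, and pushed the key in to a hard stop (about 25 N, no tongue showing); the plug stayed in its tube, and the run took about 36 s.

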